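# Draw the bail can from its deep well with the hook tool

### The job

One of the two metal cans deep in the instrument's wells has a wire bail on top: slide the keeper bar fully clear of that well, take the hook tool from the rack, hook the bail and draw the can out. Stand it upright on the floor of the parts tray without dropping it, never touching it with the gripper itself, unhook, and hang the hook tool back in its slot in the rack. Leave the other can, the straight probe and everything else on the bench where they are.

Things in the scene. Friction and masses are not known exactly. Their poses are not given: they have to be found in the camera images.
- chassis: grey instrument box 160 (x) x 210 (y) x 105 tall, standing on the bench, fixed in each start; origin at the centre of its underside. Two round upright wells, 46 diameter, open at the top, 99 deep (floor 6 above the bench), at y = +47 and y = -47 in its frame (x = 0). Its front (knobs) faces -x.
- keeper (a joint): steel bar along the chassis y axis over both wells, slides along it. Value (m) = offset of its centre along chassis +y; 0 is mid-way, stops at -0.047 and +0.047. Bar 10 wide, 104 long, its top 6 above the chassis top. About 2.5 N friction plus 8 N per m/s, no spring: it stays where it is left. Near 0 it covers the middle of both wells; at the stop away from a well it leaves that well wholly open.
- keeper_tab (a point): point in the upright tab at the middle of the keeper, 26 above the chassis top. Tab 12 along chassis y (grip this), 22 along x, its top 38 above the chassis top, the bar's top 20 below this point. Axes as the chassis.
- bail_can: aluminium can with a wire bail, in either well; origin at the centre of its underside. Body 42 diameter, 40 tall; 0.11 to 0.23 kg. Bail: round wire 3.6 thick in the can's y-z plane: legs at y = +-13, rising to 55, sloping in to a straight top bar from y = -6 to +6 whose axis is 64 above the underside (22 clear above the can's top). In the well the bar's top is 33 below the well's mouth.
- loop (a point): middle of the bail's top bar (wire axis); the bar runs along its y axis; enter the hook along its +x or -x.
- stud_can: same can with a solid headed stud (20 diameter head, 61 tall over all) and no bail, in the other well; origin at the centre of its underside. Leave it.
- rack: steel tool rack, fixed; origin at the centre of the underside. Top plate 150 along y, its top 90 above the bench and 6 thick, front edge at x = -25. Two slots 13 wide, open to -x, running back to x = +6, at y = +37.5 and y = -37.5; an upright post at each back corner (x = 30 to 42), base plate 8 thick below. Tools hang by their collar on the plate; lift a few mm and draw out along the rack's -x.
- slot_l (a point): where a collar's underside centre rests in the slot at rack y = +37.5 (x = -5, top of the plate).
- slot_r (a point): the same for the slot at rack y = -37.5.
- hook_collar (a point): hook tool: centre of its collar's underside, z up, x the way the toe points. Collar 31 diameter, 5 thick. Above it a black handle 26 (x) x 18 (y, grip this) from 5 to 63 above this point. Below it a 4 mm thick wire: straight down 20, stepping back to x = -5.5 by 32, down to 68, round a bowl to the toe at x = +5.5, its end 61 below. Tool 0.10 kg, in either slot, toe within 0.35 rad of rack +x.
- hook_handle (a point): centre of the hook tool's handle, 37 above the collar's underside; same axes.
- hook_bowl (a point): bottom of the hook's bowl (wire axis), 71 below the collar's underside, on the handle's axis; the bowl is 11 wide between the axes of shank and toe (7 clear). The toe's rounded end is 10 above this point, the wire's underside 2 below it.
- probe_handle (a point): handle centre of the other tool, a straight probe with the same collar but a slim round handle (15 diameter, from 5 to 77 above the collar's underside), in the other slot. Point 37 above its collar's underside. Leave it.
- tray: grey open parts tray 180 (x) x 150 (y) x 28 tall, walls 4, floor top 4 above the bench, fixed; origin at the centre of its underside. Two small things stand in it; the can must go on free floor.
- reel_c (a point): centre of a black reel in the tray, 48 diameter, 30 tall, upright; leave it.
- relay_c (a point): centre of a clear relay block in the tray, 28 x 28 x 26 tall; leave it.
- bottle_c (a point): centre of a green bottle, 40 diameter, 165 tall, standing between the task's things; leave it.
- spray_c (a point): centre of a white can, 42 diameter, 170 tall, standing between the task's things; leave it.
- multimeter_c (a point): centre of a multimeter lying flat, 85 x 170 x 36; leave it.
- screwdriver_c (a point): grip of a screwdriver lying in front of the chassis, about 25 tall; leave it.
- pot_c (a point): half-way up a white cup behind the chassis, 72 diameter, 90 tall; leave it.
Mind the look-alikes: they are no part of the job. What is shaped like the part that bears hook_collar but yellow is not meant. There is more than one size of the tray; the job needs the larger.

How it is judged:
By the outcome, as a careful person would: the job done as asked, in the order asked, and still so for the second after the job is handed in, with the robot touching nothing.
It also fails if it takes over 72 s, if anything falls off the work surface, if the arm or the gripper's body presses on something with over 40 N, if the wrist force passes 120 N, or if a joint passes its speed limit or range.

### The arm

A 6-joint arm with a two-finger parallel gripper is mounted at the origin on the work surface. World frame = base frame: x ahead of the robot, y to its left, z up, the work surface at z = 0. Lengths are in mm, angles in degrees, forces in N, time in s.
With the tool pointing down it reaches from about 325 to 1000 mm from the base axis. Payload 5.1 kg.
Tool frame: the origin (TCP) lies midway between the tips of the shut fingers; the grasp point (between the pads) lies 19 mm behind it; z points along the fingers, y is the line along which they close (so a half turn about z gives the same grasp; the last joint's range is limited). The gripper opens to 85 mm and grips with 20 to 120 N. Pads are 22 mm wide; open, the fingers measure 114 mm over their backs; the gripper's body (76 mm by 85 mm) begins 54 mm behind the grasp point. The pads swing forward as they close: fully open they stand 13 mm farther back than shut.
Start: joints at [-76.983, 7.093, 94.555, -0, 78.352, -4.733], TCP at [198.132, -619.055, 231.322] pointing down, gripper open.
Joint ranges: [-149.61, 149.61], [-58.7, 133.49], [1.44, 155.28], [-77.14, 257.14], [18.33, 153.61], [-166.67, 166.67]. Speed limits (degrees/s): [147.25, 147.25, 180, 180, 180, 180].

### API

Orientations are given as a 3x3 rotation matrix whose columns are the frame's x, y, z axes.
In Python, from station import * gives the robot as it stands. The module is installed in compiled form; this text tells all that it offers.
- The arm moves only by the tool drive_tool, never from a script. Its arguments are lists of equal length, an entry for each row: "gripper": the opening in per cent of the stroke, from 0 (shut) to 100 (fully open); "dp": the shift along the tool's x, y, z in mm, a list of three; "rot": the turn, a rotation vector about the tool's x, y, z in degrees, a list of three. In form: {"gripper": [gripper, ...], "dp": [[x, y, z], ...], "rot": [[ax, ay, az], ...]}. A call has 1 to 8 rows; each row is the pose to reach, as a shift and turn from the pose commanded when the call began, along the tool's axes at that moment; what a row does not reach only later rows make up. A row lasts 1/8 s, in which the tool goes at most 62.5 mm and 10.7 degrees, less where a joint would pass 70% of its speed; a pose out of reach is approached as far as the arm can. A call with a gripper value outside its range is refused whole. The fingers move at their own pace and stop on an object; the grip force is fixed at half the most. Time passes only in rows, so rows that repeat a pose let the fingers close. It gives the time, the measured TCP pose, the force, the opening and the grip force at its end, in the units of the state.
- get_state(): the state, without advancing time (a new reading comes with each control period).
- grab_frame(name): name is "side" or "top" or "wrist"; returns a dict with "frame" (400x640x3 uint8, blue, green, red), "fx", "fy", "cx", "cy" (pixels), "eye" and "orientation" of the camera in the world. Camera axes: x right, y up, looking along -z (the intrinsics and any distortion apply to the point x, -y, -z); pixel columns grow to the right and rows downward; lengths in mm; the calibration is good to about 2 mm. The wrist camera is an equidistant fisheye: a pixel r from the principal point sees the ray r / f radians off the axis. A picture is of the moment at which its call begins. There is no depth.
- finish_job(): hands the job in; it is judged then, once.
The state is a dict: "t": time; "joint_pos": joint angles; "joint_velocities": joint speeds; "tau": joint torques, N m; "position": TCP position; "eef_rot": TCP orientation; "contact_force": force on the tool from outside, world axes, zero at the start; "moment": the same for the moment, N m; "opening": finger opening in mm; "grip_force": force on a finger pad.
Only numpy, scipy, OpenCV 4.12 (cv2) and the standard library are available. Lean on these libraries where they do the work, as an engineer would, in place of code of your own. Each camera call takes 0.05 s, during which the arm holds its last target. There are 200 camera calls.

## Working session

There is one attempt and no reset: what is moved stays moved. The work goes in short steps, Python scripts to look and compute and a tool call to move; the robot and the scene stay as the last step left them, time stands still between calls to the robot, and variables do not carry over. Pictures are saved under pics/ and viewed, at most 10 in all, crops included, and the job is handed in when it is done.

Besides the shell and the picture viewer there is one more tool, called after "Emit:" in YAML: its name, and indented under it one key for each argument. drive_tool: Moves the arm, as the interface text tells. Its arguments: {"type":"object","properties":{"gripper":{"type":"array"},"dp":{"type":"array"},"rot":{"type":"array"}},"required":["gripper","dp","rot"]}

```bash
mkdir -p pics
cat > h.py <<'E'
from station import *
import numpy as np, cv2, json
def snap(n,tag):
    d=grab_frame(n); cv2.imwrite(f'pics/{tag}.png',d['frame'])
    m={k:(np.array(d[k]).tolist()) for k in ('fx','fy','cx','cy','eye','orientation')}; m['name']=n
    json.dump(m,open(f'pics/{tag}.json','w')); return d
def cal(tag): return json.load(open(f'pics/{tag}.json'))
def ray(tag,u,v):
    c=cal(tag); a=(u-c['cx'])/c['fx']; b=(v-c['cy'])/c['fy']
    if c['name']=='wrist':
        r=np.hypot(a,b); s=np.sin(r)/r if r>1e-9 else 1; d=np.array([a*s,-b*s,-np.cos(r)])
    else: d=np.array([a,-b,-1.])
    return np.array(c['eye']),np.array(c['orientation'])@d
def atz(tag,u,v,z):
    e,d=ray(tag,u,v); return e+d*(z-e[2])/d[2]
def proj(tag,p):
    c=cal(tag); q=np.array(c['orientation']).T@(np.array(p,float)-c['eye']); x,y,z=q[0],-q[1],-q[2]
    if c['name']=='wrist':
        h=np.hypot(x,y); t=np.arctan2(h,z); s=t/h if h>1e-9 else 0; return c['cx']+c['fx']*x*s,c['cy']+c['fy']*y*s
    return c['cx']+c['fx']*x/z,c['cy']+c['fy']*y/z
def tri(l):
    A=np.zeros((3,3));b=np.zeros(3)
    for t,u,v in l:
        e,d=ray(t,u,v); d=d/np.linalg.norm(d); P=np.eye(3)-np.outer(d,d); A+=P;b+=P@e
    return np.linalg.solve(A,b)
E
python3 - <<'E'
from h import *
for n in('top','side'):
    d=snap(n,n); print(n,d['eye'],d['fx'],d['orientation'])
    print(cv2.imwrite(f'pics/{n}_b.png',cv2.resize(d['frame'],(800,500),interpolation=cv2.INTER_CUBIC)))
print(get_state()['eef_rot'])
E
```

```text
top [ 391.48374649  -80.51152567 1060.58545945] 382.0189634624739 [[-0.03393462  0.97729248 -0.20915986]
 [-0.99940187 -0.0317881   0.01361662]
 [ 0.00665863  0.20949683  0.97778665]]
True
side [286.19756836 674.47312984 795.4534345 ] 368.95626690496846 [[-0.92503276  0.24285199 -0.29212548]
 [-0.37987531 -0.59744992  0.70622117]
 [-0.00302313  0.76424898  0.64491423]]
True
[[ 9.52408112e-01  3.04825529e-01 -4.29109945e-04]
 [ 3.04825785e-01 -9.52406247e-01  1.89271517e-03]
 [ 1.68260912e-04 -1.93344106e-03 -9.99998117e-01]]
```

View pics/top_b.png

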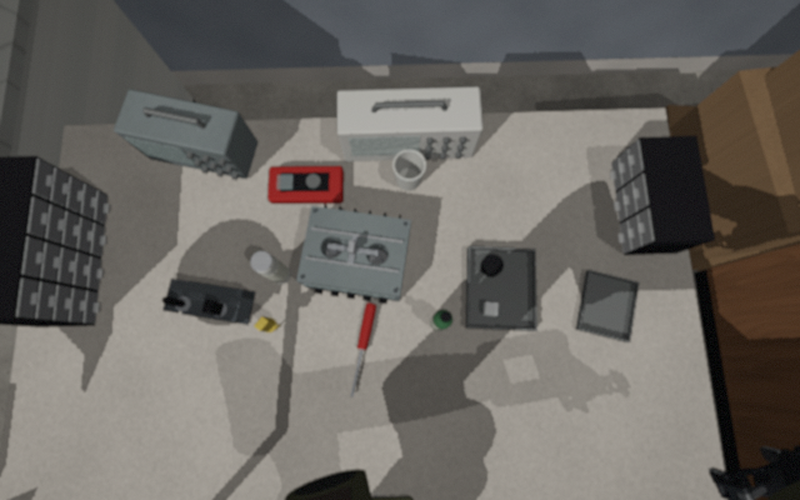

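View pics/side_b.png

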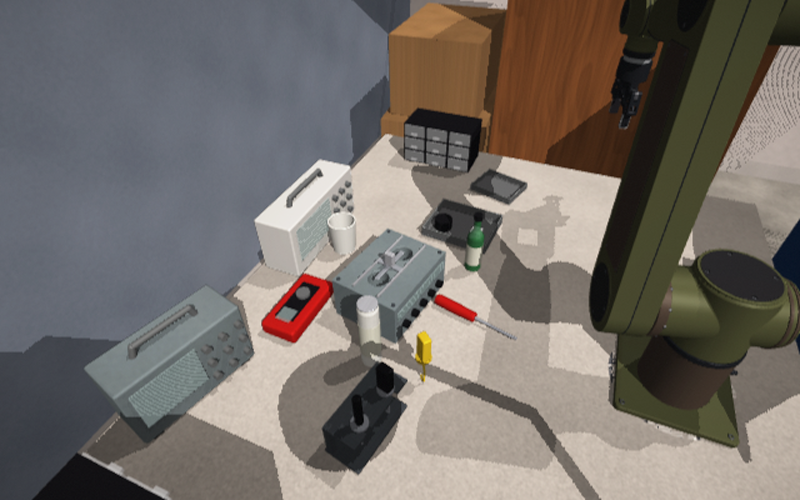

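The top view shows the chassis at (355,252), the rack at (209,300) and the yellow decoy tool at (265,324). There are two trays: the larger at (502,289), holding the reel and relay, and a smaller empty one at (608,305). In the side view, the black handles are the slim probe at (357,410) and the wide hook handle at (385,377). I'll confirm these in one enlarged composite.

Run:
```python
from h import *
t=cv2.imread('pics/top.png'); s=cv2.imread('pics/side.png')
def cr(im,x,y,w,h,W,H): return cv2.resize(im[y:y+h,x:x+w],(W,H),interpolation=cv2.INTER_CUBIC)
# top chassis (230..340,155..245), rack(125..225,215..275); side chassis, side rack
a=cr(t,235,160,100,75,400,300); b=cr(t,125,210,100,75,400,300)
c=cr(s,260,175,100,75,400,300); d=cr(s,245,280,100,100,300,300)
d=cv2.copyMakeBorder(d,0,0,0,100,cv2.BORDER_CONSTANT)
cv2.imwrite('pics/comp.png',np.vstack([np.hstack([a,b]),np.hstack([c,d])]))
```

```text
(no output)
```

View pics/comp.png

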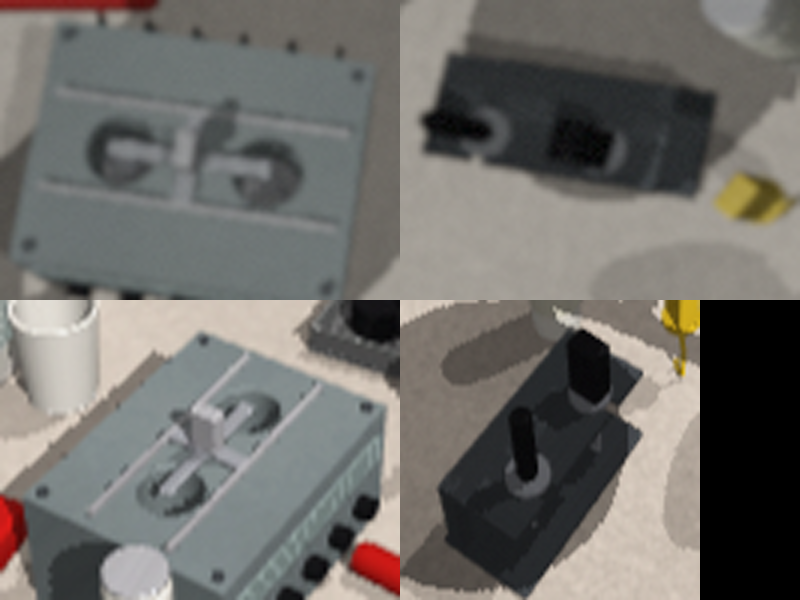

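The enlarged crop confirms that the black wide-handled hook sits in the slot on the right of the top view (px 270,244), the world -y side. The slim probe is in the left slot, the yellow tool is the decoy, and the keeper is near its middle. Next I'll compute rough poses.

Run:
```python
from h import *
T='top'
np.set_printoptions(precision=1,suppress=True)
p=[atz(T,*q,105) for q in((251.75,168.25),(324.25,178.75),(316.75,232),(242,221))]
c=sum(p)/4; d=(p[0]-p[1])+(p[3]-p[2]); print('chassis',c,'ydir yaw',np.degrees(np.arctan2(-d[0],d[1])),[np.linalg.norm(p[i]-p[i-1]) for i in range(4)])
e=(p[0]-p[3])+(p[1]-p[2]);print(np.degrees(np.arctan2(e[1],e[0])))
# tab top: top a(184,130), side c(207,408)
print('tab',atz(T,235+184/4,160+135/4,143))
p=[atz(T,*q,90) for q in((137.5,223.75),(203.75,233.75),(199.25,258),(131,247.5))]
d=(p[0]-p[1])+(p[3]-p[2]);print('rack plate',p,'yaw',np.degrees(np.arctan2(-d[0],d[1])),[np.linalg.norm(p[i]-p[i-1]) for i in range(4)])
print('hook handle top',atz(T,125+178/4,210+132/4,153), tri([(T,125+180/4,210+132/4),('side',245+188/3,280+50/3)]))
print('tray', [atz(T,u*.8,v*.8,28) for u,v in((467,248),(535,249),(535,328),(466,327))])
for n,(u,v,z) in dict(reel=(491,264,34),relay=(491,309,30),bottle=(443,313,165),spray=(261,262,170)).items(): print(n,atz(T,u*.8,v*.8,z))
```

```text
chassis [597.2   0.8 105. ] ydir yaw -10.333155693511747 [np.float64(139.89771669454248), np.float64(190.49756644616195), np.float64(139.68294311648597), np.float64(190.70345229484187)]
-9.849580220330624
tab [604.    3.9 143. ]
rack plate [array([549.5, 375.9,  90. ]), array([518.2, 206.3,  90. ]), array([457.5, 215.8,  90. ]), array([489.5, 388.2,  90. ])] yaw -10.479863716998736 [np.float64(61.27555863301918), np.float64(172.426579459072), np.float64(61.49964326293151), np.float64(175.41415418938007)]
hook handle top [490.7 267.8 153. ] [489.9 272.8 135. ]
tray [array([ 609.1, -241.3,   28. ]), array([ 601.9, -391.9,   28. ]), array([ 429.5, -375.8,   28. ]), array([ 436.6, -228.3,   28. ])]
reel [ 570.4 -290.6   34. ]
relay [ 472.9 -284.2   30. ]
bottle [ 457.8 -167.4  165. ]
spray [564.8 172.5 170. ]
```

```bash
cat >> h.py <<'E'
from scipy.spatial.transform import Rotation as Ro
np.set_printoptions(precision=2,suppress=True)
def Rd(yaw):
    a=np.radians(yaw); c,s=np.cos(a),np.sin(a); return np.array([[c,s,0],[s,-c,0],[0,0,-1.]])
def go(p,yaw):
    st=get_state(); R=np.array(st['eef_rot']); 
    print('dp',R.T@(np.array(p)-st['position']),'rot',np.degrees(Ro.from_matrix(R.T@Rd(yaw)).as_rotvec()))
def stt():
    s=get_state(); R=np.array(s['eef_rot']); print('t',s['t'],'pos',np.array(s['position']),'yaw',np.degrees(np.arctan2(R[1,0],R[0,0])),'F',np.array(s['contact_force']),'M',np.array(s['moment']),'open',s['opening'],'grip',s['grip_force'],'j',np.array(s['joint_pos']))
E
python3 -c "
from h import *
go([580,0,370],170)"
```

```text
dp [ 552.38 -472.9  -138.84] rot [  -0.02   -0.15 -152.25]
```

Emit:
drive_tool:
  gripper: [60,60,60,60,60,60,60,60]
  dp:
    - [40,-35,-100]
    - [552,-473,-139]
    - [552,-473,-139]
    - [552,-473,-139]
    - [552,-473,-139]
    - [552,-473,-139]
    - [552,-473,-139]
    - [552,-473,-139]
  rot:
    - [0,0,-10]
    - [0,0,-152]
    - [0,0,-152]
    - [0,0,-152]
    - [0,0,-152]
    - [0,0,-152]
    - [0,0,-152]
    - [0,0,-152]

```text
t: 1.1
position: [441.9, -222.3, 338.6]
eef_rot: [[-0.23, 0.973, -0.0], [0.973, 0.23, 0.0], [0.0, -0.0, -1.0]]
contact_force: [1.0, -1.4, 0.1]
opening: 51.2
grip_force: 0.0
```

```bash
python3 -c "
from h import *
stt();go([580,0,370],170)"
```

```text
t 1.1 pos [ 441.89 -222.32  338.58] yaw 103.28879292202093 F [ 0.95 -1.37  0.14] M [-0.04 -0.02 -0.01] open 51.24723094728133 grip 0.0 j [-32.93 -15.53 105.77   0.    89.76 -46.22]
dp [184.63 185.51 -31.42] rot [  0.    -0.01 -66.71]
```

Emit:
drive_tool:
  gripper: [60,60,60,60,60,60,60,60]
  dp:
    - [185,185,-31]
    - [185,185,-31]
    - [185,185,-31]
    - [185,185,-31]
    - [185,185,-31]
    - [185,185,-31]
    - [185,185,-31]
    - [185,185,-31]
  rot:
    - [0,0,-67]
    - [0,0,-67]
    - [0,0,-67]
    - [0,0,-67]
    - [0,0,-67]
    - [0,0,-67]
    - [0,0,-67]
    - [0,0,-67]

```text
t: 2.1
position: [580.1, -2.4, 369.1]
eef_rot: [[-0.985, 0.175, -0.001], [0.175, 0.985, 0.0], [0.001, -0.0, -1.0]]
contact_force: [-0.8, 1.0, -0.2]
opening: 51.1
grip_force: 0.0
```

```bash
python3 -c "
from h import *
stt();d=snap('wrist','w1');print(d['eye'],d['fx'],d['orientation'])
print(proj('w1',[597,1,105]))
cv2.imwrite('pics/w1b.png',cv2.resize(d['frame'],(800,500),interpolation=cv2.INTER_CUBIC))"
```

```text
t 2.1 pos [580.07  -2.37 369.06] yaw 169.92828822513678 F [-0.79  0.96 -0.18] M [ 0.01 -0.05 -0.04] open 51.06811491983681 grip 0.0 j [ -5.54  -4.56  93.36   0.    91.26 -85.46]
[511.35  10.1  511.96] 309.70691628693146 [[ 0.17 -0.95 -0.27]
 [ 0.98  0.17  0.05]
 [-0.   -0.27  0.96]]
(np.float64(328.003888166899), np.float64(177.6955968868935))
```

View pics/w1b.png

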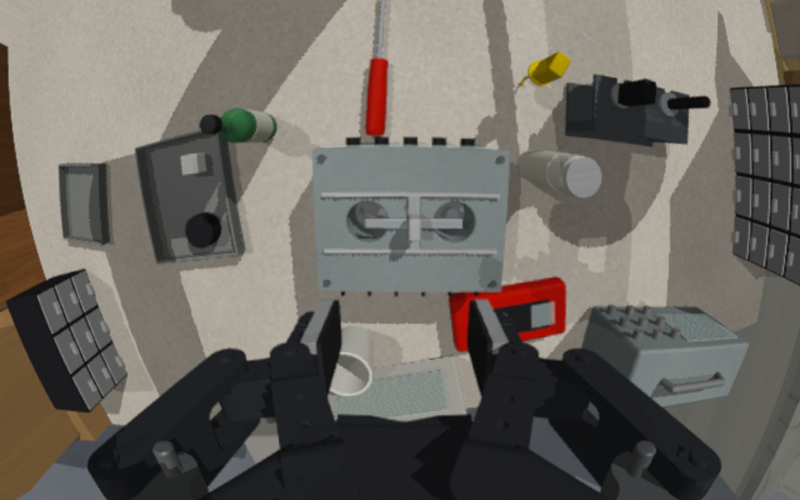

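The wrist view shows the chassis top from (314,150) to (502,291), with the keeper tab near (414,218). The wells are at (369,220) and (455,220), the rack at (630,110) and the tray at (190,195). A crop of the wells should show which holds the bail.

Run:
```python
from h import *
im=cv2.imread('pics/w1.png'); 
a=cv2.resize(im[140:220,265:395],None,fx=6,fy=6,interpolation=cv2.INTER_CUBIC)[:, :780]
a=cv2.convertScaleAbs(a,alpha=1.3,beta=10)
cv2.imwrite('pics/w1c.png',a)
W='w1'
p=[atz(W,u*.8,v*.8,105) for u,v in((315,150),(510,149),(502,291),(319,291))]
for q in p: print(q)
c=sum(p)/4;print(c)
d=(p[1]-p[0])+(p[2]-p[3]);print('yaw',np.degrees(np.arctan2(-d[0],d[1])),np.linalg.norm(d)/2)
d=(p[3]-p[0])+(p[2]-p[1]);print('yaw',np.degrees(np.arctan2(d[1],d[0])),np.linalg.norm(d)/2)
print('screws',sum(atz(W,u*.8,v*.8,105) for u,v in((322,158),(501,158),(494,283),(326,283)))/4)
```

```text
[501.73 -84.3  105.  ]
[536.07 119.93 105.  ]
[695.    92.32 105.  ]
[ 657.88 -115.8   105.  ]
[597.67   3.04 105.  ]
yaw -9.829837209163658 209.24577827767956
yaw -10.627433594349755 160.29023904984
screws [597.22   2.17 105.  ]
```

View pics/w1c.png

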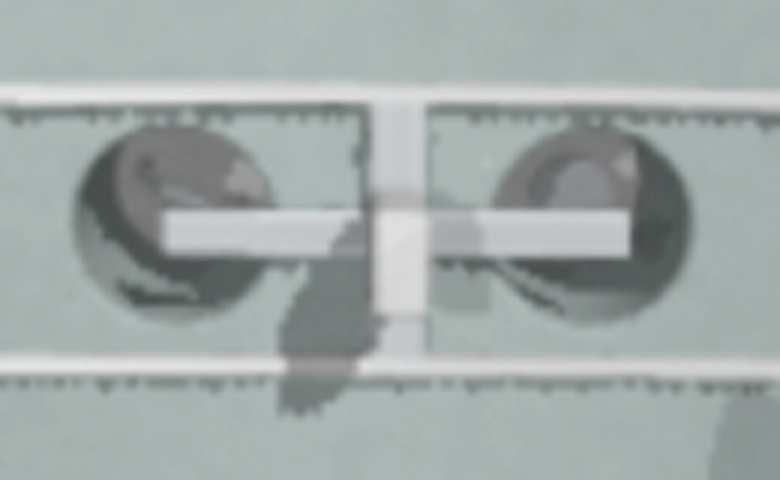

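The right well at (583,180) shows a round stud head. The left well at (175,185), on the tray side, shows the wire, so the bail can is in the -y well and the keeper must go to chassis +y.

Run:
```python
from h import *
W='w1'
f=lambda u,v,z: atz(W,265+u/6,140+v/6,z)
a,b=f(162,233,111),f(630,233,111); m=(a+b)/2
print('bar',a,b,m,np.linalg.norm(a-b))
d=b-a;print('yaw',np.degrees(np.arctan2(-d[0],d[1])))
print('wells',f(172,222,105),f(592,222,105),(f(172,222,105)+f(592,222,105))/2)
go([m[0],m[1],200],169.8); go([m[0],m[1],120],169.8)
```

```text
bar [588.83 -46.17 111.  ] [606.82  56.08 111.  ] [597.83   4.96 111.  ] 103.81499932904896
yaw -9.982243391005007
wells [587.91 -44.29 105.  ] [604.29  48.58 105.  ] [596.1    2.15 105.  ]
dp [-16.3   10.46 169.18] rot [-0.   -0.05  0.1 ]
dp [-16.37  10.47 249.18] rot [-0.   -0.05  0.1 ]
```

Emit:
drive_tool:
  gripper: [60,60,60,60,60,60,0,0]
  dp:
    - [-16,10,60]
    - [-16,10,120]
    - [-16,10,180]
    - [-16,10,225]
    - [-16,10,249]
    - [-16,10,249]
    - [-16,10,249]
    - [-16,10,249]
  rot:
    - [0,0,0]
    - [0,0,0]
    - [0,0,0]
    - [0,0,0]
    - [0,0,0]
    - [0,0,0]
    - [0,0,0]
    - [0,0,0]

```text
t: 3.15
position: [599.1, 4.4, 123.0]
eef_rot: [[-0.985, 0.175, 0.004], [0.175, 0.985, -0.0], [-0.004, 0.0, -1.0]]
contact_force: [-0.4, -1.3, -0.6]
opening: 15.3
grip_force: 0.0
```

Emit:
drive_tool:
  gripper: [0,0,0,0,0,0,0,0]
  dp:
    - [0,0,0]
    - [0,0,0]
    - [0,8,0]
    - [0,18,0]
    - [0,28,0]
    - [0,36,0]
    - [0,42,0]
    - [0,42,0]
  rot:
    - [0,0,0]
    - [0,0,0]
    - [0,0,0]
    - [0,0,0]
    - [0,0,0]
    - [0,0,0]
    - [0,0,0]
    - [0,0,0]

```text
t: 4.15
position: [606.6, 46.0, 123.1]
eef_rot: [[-0.985, 0.174, 0.004], [0.174, 0.985, -0.0], [-0.004, 0.0, -1.0]]
contact_force: [-0.2, -0.4, 5.8]
opening: 10.8
grip_force: 60.3
```

Emit:
drive_tool:
  gripper: [60,60,60,60,60,60,60,60]
  dp:
    - [0,0,0]
    - [0,0,0]
    - [0,0,-50]
    - [0,-30,-110]
    - [0,-91,-157]
    - [0,-91,-157]
    - [0,-91,-157]
    - [0,-91,-157]
  rot:
    - [0,0,0]
    - [0,0,0]
    - [0,0,0]
    - [0,0,0]
    - [0,0,0]
    - [0,0,0]
    - [0,0,0]
    - [0,0,0]

```text
t: 5.15
position: [588.4, -42.7, 275.0]
eef_rot: [[-0.985, 0.174, -0.004], [0.174, 0.985, 0.001], [0.004, 0.001, -1.0]]
contact_force: [0.4, 0.3, 0.1]
opening: 51.6
grip_force: 0.0
```

Run:
```python
from h import *
stt();d=snap('wrist','w2')
u,v=proj('w2',[588.5,-44.5,90]);print(u,v)
u,v=int(u),int(v); x0,y0=u-60,v-50;print(x0,y0)
cv2.imwrite('pics/w2c.png',cv2.convertScaleAbs(cv2.resize(d['frame'][y0:y0+100,x0:x0+130],None,fx=6,fy=6,interpolation=cv2.INTER_CUBIC),alpha=1.3,beta=10))
```

```text
t 5.15 pos [588.35 -42.75 275.04] yaw 169.9851085992586 F [0.37 0.34 0.12] M [-0.02  0.   -0.01] open 51.586883467941405 grip 0.0 j [ -9.38  -1.67  99.44   0.03  82.47 -89.37]
321.566214766565 179.18725849701616
261 129
```

View pics/w2c.png

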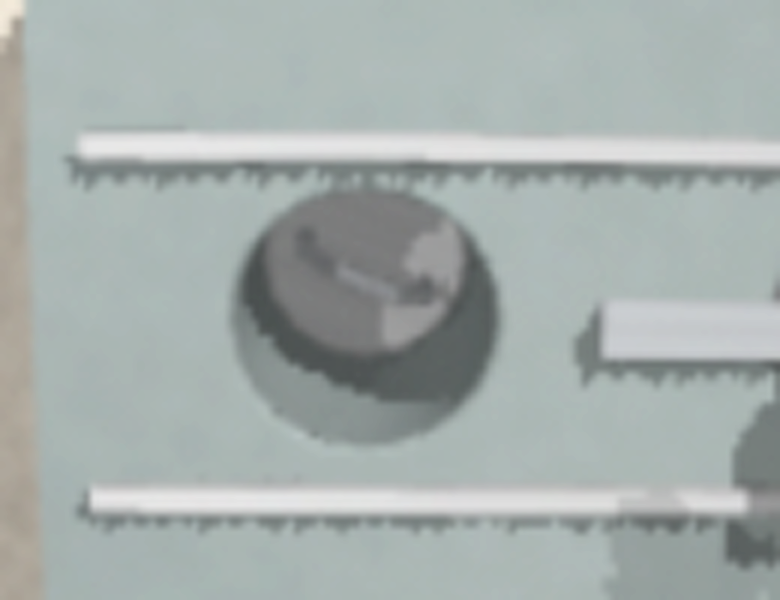

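The keeper is clear. The bail bar runs from (337,268) to (395,297), with its feet at (303,240) and (432,292).

Run:
```python
from h import *
f=lambda u,v,z: atz('w2',261+u/6,129+v/6,z)
a,b=f(337,268,70),f(395,297,70);print(a,b,(a+b)/2,np.linalg.norm(b-a)); d=b-a; print('bar dir',np.degrees(np.arctan2(d[1],d[0])))
a,b=f(303,240,47),f(432,292,47);print('feet',a,b,(a+b)/2,np.linalg.norm(b-a)); d=b-a; print('bar dir',np.degrees(np.arctan2(d[1],d[0])))
print('can top', (f(262,255,46)+f(468,255,46))/2, f(366,186,46),f(366,355,46))
print('well',(f(232,315,105)+f(500,315,105))/2,(f(366,186,105)+f(366,446,105))/2)
st=get_state(); print(proj('w2',[490,270,130]))
```

```text
[585.43 -49.18  70.  ] [592.93 -39.26  70.  ] [589.18 -44.22  70.  ] 12.434043410201722
bar dir 52.93371973539132
feet [582.85 -56.18  47.  ] [598.02 -32.23  47.  ] [590.44 -44.2   47.  ] 28.34531860542319
bar dir 57.64430651640461
can top [588.25 -44.38  46.  ] [574.33 -41.7   46.  ] [608.95 -47.84  46.  ]
well [587.82 -43.85 105.  ] [588.38 -43.94 105.  ]
(np.float64(572.2084516295429), np.float64(64.98866475358895))
```

Emit:
drive_tool:
  gripper: [60,60,60,60,60,60,60,60]
  dp:
    - [25,48,0]
    - [50,97,0]
    - [75,145,0]
    - [100,194,0]
    - [126,242,0]
    - [151,291,0]
    - [151,291,0]
    - [151,291,0]
  rot:
    - [0,0,0]
    - [0,0,0]
    - [0,0,0]
    - [0,0,0]
    - [0,0,0]
    - [0,0,0]
    - [0,0,0]
    - [0,0,0]

```text
t: 6.2
position: [490.6, 269.4, 276.2]
eef_rot: [[-0.985, 0.173, -0.002], [0.173, 0.985, -0.001], [0.002, -0.002, -1.0]]
contact_force: [-0.9, 0.1, 0.9]
opening: 51.2
grip_force: 0.0
```

Run:
```python
from h import *
stt();d=snap('wrist','w3')
u,v=proj('w3',[490,270,120]);print(u,v)
u,v=int(u),int(v); x0,y0=max(u-100,0),max(v-75,0);print(x0,y0)
cv2.imwrite('pics/w3c.png',cv2.convertScaleAbs(cv2.resize(d['frame'][y0:y0+150,x0:x0+200],None,fx=4,fy=4,interpolation=cv2.INTER_CUBIC),alpha=1.6,beta=20))
```

```text
t 6.2 pos [490.62 269.41 276.25] yaw 170.04061413728158 F [-0.94  0.13  0.94] M [ 0.01 -0.01  0.01] open 51.160888665138415 grip 0.0 j [ 23.29  -5.66 103.12  -0.03  82.68 -56.75]
323.9616149224918 183.70696932318742
223 108
```

View pics/w3c.png

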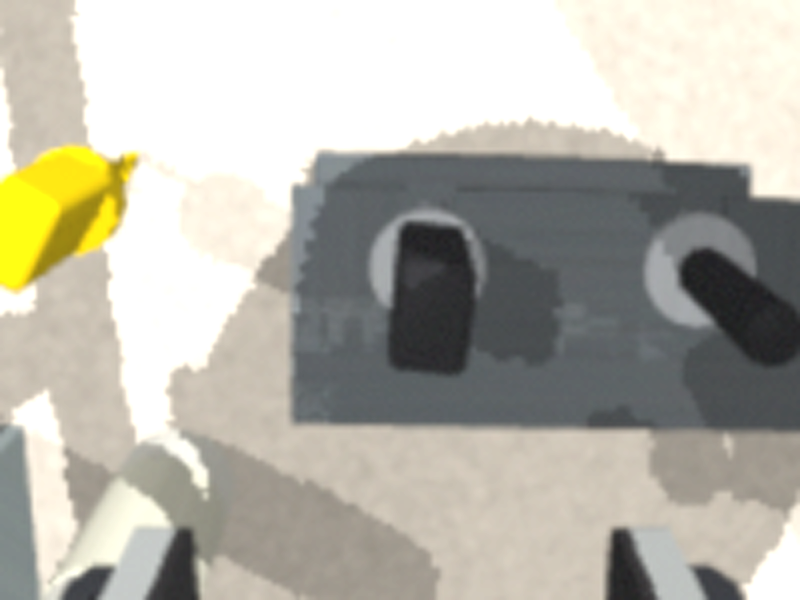

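The collar disc is at (428,265) and the handle silhouette spans (388..475, 222..375). I'll fit the handle box to that silhouette, and likewise the rack.

```bash
cat > fit.py <<'E'
from h import *
from scipy.optimize import minimize
im=cv2.imread('pics/w3.png'); g=im.max(axis=2).astype(float)
x0,y0,x1,y1=223+92,108+50,223+121,108+97
big=cv2.resize(g[y0:y1,x0:x1],None,fx=4,fy=4,interpolation=cv2.INTER_LINEAR)
print(np.percentile(g[y0:y1,x0:x1],[1,5,25,50,75]))
m=(big<30).astype(np.uint8)
n,l,s,c=cv2.connectedComponentsWithStats(m); k=1+np.argmax(s[1:,4]); m=(l==k).astype(np.uint8); print(s[k])
def sil(p):
    x,y,w=p; w=np.radians(w); pts=[]
    for a in(-13,13):
        for b in(-9,9):
            for z in(95,153): pts.append(proj('w3',[x+a*np.cos(w)-b*np.sin(w),y+a*np.sin(w)+b*np.cos(w),z]))
    q=(np.array(pts)-[x0,y0]+.5)*4-.5
    h=cv2.convexHull(q.astype(np.float32)); o=np.zeros_like(m); cv2.fillConvexPoly(o,np.round(h*16).astype(np.int32),1,shift=4); return o
def cost(p): o=sil(p); return 1-(o&m).sum()/(o|m).sum()
c0=atz('w3',223+428/4,108+265/4,95); print('collar',c0)
best=min((minimize(cost,[c0[0],c0[1],w],method='Nelder-Mead',options=dict(initial_simplex=[[c0[0],c0[1],w],[c0[0]+4,c0[1],w],[c0[0],c0[1]+4,w],[c0[0],c0[1],w+8]])) for w in(-30,-20,-10,0,10)),key=lambda r:r.fun)
print(best.x,best.fun)
f=lambda u,v,z: atz('w3',223+u/4,108+v/4,z)
print('rack front corner',f(318,155,90),f(748,165,90),'probe collar',(f(645,270,95)+f(757,270,95))/2)
print('plate back', f(293,422,90), 'plate left', f(293,185,90))
x,y,w=best.x; go([x,y,200],w+180);go([x,y,110],w+180)
E
python3 fit.py
```

```text
[11. 13. 18. 31. 51.]
[   21    25    87   150 10544]
collar [486.58 277.13  95.  ]
[486.18 276.65 -12.78] 0.16930379746835444
rack front corner [452.94 253.26  90.  ] [474.41 368.16  90.  ] probe collar [500.24 350.4   95.  ]
plate back [525.22 232.23  90.  ] plate left [459.7  245.15  90.  ]
dp [ 6.06  7.01 76.58] rot [-0.08 -0.08  2.74]
dp [  5.93   7.12 166.58] rot [-0.08 -0.08  2.74]
```

Emit:
drive_tool:
  gripper: [60,60,60,60,60,60,0,0]
  dp:
    - [6,7,50]
    - [6,7,100]
    - [6,7,140]
    - [6,7,160]
    - [6,7,168]
    - [6,7,168]
    - [6,7,168]
    - [6,7,168]
  rot:
    - [0,0,2.7]
    - [0,0,2.7]
    - [0,0,2.7]
    - [0,0,2.7]
    - [0,0,2.7]
    - [0,0,2.7]
    - [0,0,2.7]
    - [0,0,2.7]

```text
t: 7.25
position: [487.6, 277.6, 111.5]
eef_rot: [[-0.975, 0.221, 0.003], [0.221, 0.975, 0.001], [-0.003, 0.002, -1.0]]
contact_force: [0.1, 0.4, 1.2]
opening: 17.5
grip_force: 58.4
```

Emit:
drive_tool:
  gripper: [0,0,0,0]
  dp:
    - [0,0,0]
    - [0,0,0]
    - [0,0,0]
    - [0,0,0]
  rot:
    - [0,0,0]
    - [0,0,0]
    - [0,0,0]
    - [0,0,0]

```text
t: 7.75
position: [487.7, 277.6, 111.4]
eef_rot: [[-0.975, 0.221, 0.003], [0.221, 0.975, 0.001], [-0.002, 0.002, -1.0]]
contact_force: [0.2, -0.3, 5.9]
opening: 17.3
grip_force: 58.8
```

Run:
```python
from h import *
stt();d=snap('wrist','w4');snap('side','s4'); s=cv2.imread('pics/s4.png')
a=cv2.resize(d['frame'][60:280,180:480],(400,293)); b=cv2.resize(s[270:380,240:350],(300,293),interpolation=cv2.INTER_CUBIC)
cv2.imwrite('pics/c4.png',cv2.convertScaleAbs(np.hstack([a,b]),alpha=1.6,beta=15))
```

```text
t 7.75 pos [487.68 277.61 111.45] yaw 167.25606272131984 F [ 0.16 -0.33  5.86] M [ 0.01  0.02 -0.02] open 17.258841662809388 grip 58.81927192211151 j [ 24.17   1.91 112.12  -0.    65.8  -53.08]
```

View pics/c4.png

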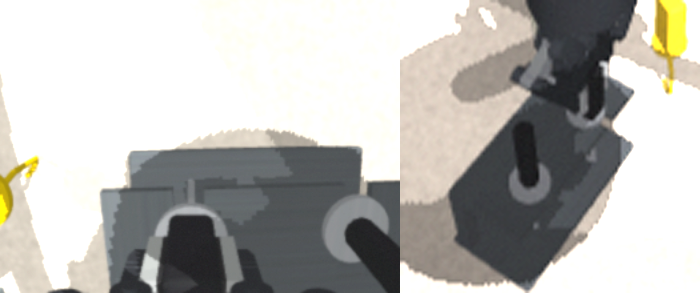

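The hook is gripped at 17.3 mm opening, and the picture shows the fingers either side of the handle above the collar. Now I'll lift it, draw it out along the rack's -x and raise it.

Emit:
drive_tool:
  gripper: [0,0,0,0,0,0,0,0]
  dp:
    - [0,0,-8]
    - [0,0,-8]
    - [20,-1,-8]
    - [45,-2,-9]
    - [60,-3,-40]
    - [60,-3,-100]
    - [60,-3,-160]
    - [60,-3,-180]
  rot:
    - [0,0,0]
    - [0,0,0]
    - [0,0,0]
    - [0,0,0]
    - [0,0,0]
    - [0,0,0]
    - [0,0,0]
    - [0,0,0]

```text
t: 8.85
position: [427.6, 288.3, 294.2]
eef_rot: [[-0.975, 0.22, 0.006], [0.22, 0.975, 0.003], [-0.005, 0.005, -1.0]]
contact_force: [0.3, 0.4, -0.7]
opening: 17.5
grip_force: 58.6
```

Run:
```python
from h import *
stt()
f=lambda u,v,z: atz('w1',u*.8,v*.8,z)
c=[f(137,148,28),f(228,131,28),f(243,252,28),f(157,264,28)]
for q in c: print(q)
print('tray c',sum(c)/4,'relay',f(192,163,30),'reel',f(203,229,34))
toe=np.array([np.cos(np.radians(-34)),np.sin(np.radians(-34)),0])
p=np.array([589.6,-44.2,0])-12.5*toe+1.1*toe   # handle axis is 1.1 behind TCP along toe
print(p); go([p[0],p[1],270],146); go([p[0],p[1],195],146)
```

```text
t 8.85 pos [427.6  288.3  294.18] yaw 167.28962552539065 F [ 0.32  0.37 -0.73] M [ 0.01  0.04 -0.  ] open 17.46067299538026 grip 58.55364203453064 j [ 28.01 -12.25 107.25   0.01  84.62 -49.28]
[ 426.82 -373.55   28.  ]
[ 446.95 -215.03   28.  ]
[ 612.39 -234.72   28.  ]
[ 604.53 -391.41   28.  ]
tray c [ 522.67 -303.68   28.  ] relay [ 474.91 -279.38   30.  ] reel [ 567.98 -284.8    34.  ]
[580.15 -37.83   0.  ]
dp [-220.44 -284.68   23.97] rot [ 0.31  0.23 21.29]
dp [-220.08 -285.02   98.96] rot [ 0.31  0.23 21.29]
```

Emit:
drive_tool:
  gripper: [0,0,0,0,0,0,0,0]
  dp:
    - [-25,-40,0]
    - [-65,-85,0]
    - [-105,-135,0]
    - [-145,-185,0]
    - [-185,-240,0]
    - [-220,-285,25]
    - [-220,-285,50]
    - [-220,-285,50]
  rot:
    - [0,0,3]
    - [0,0,6]
    - [0,0,10]
    - [0,0,14]
    - [0,0,18]
    - [0.3,0.2,21.3]
    - [0.3,0.2,21.3]
    - [0.3,0.2,21.3]

```text
t: 9.85
position: [576.4, -39.2, 234.5]
eef_rot: [[-0.828, 0.561, -0.015], [0.561, 0.828, -0.002], [0.011, -0.01, -1.0]]
contact_force: [-0.1, 0.0, -1.3]
opening: 17.2
grip_force: 58.8
```

Run:
```python
from h import *
stt();d=snap('wrist','w5'); st=get_state(); P=np.array(st['position']);R=np.array(st['eef_rot'])
# predicted tool points: tool frame; handle axis at x=+1.1 ; z below TCP: bowl 92.45
im=d['frame'].copy(); K=4
b=proj('w5',P+R@[1.1,0,92.45]); print('bowl px',b,'loop px',proj('w5',[589.6,-44.2,70]))
x0,y0=int(b[0])-75,int(b[1])-70
im=cv2.convertScaleAbs(cv2.resize(im[y0:y0+150,x0:x0+200],None,fx=K,fy=K,interpolation=cv2.INTER_CUBIC),alpha=1.4,beta=10)
def dot(p,c):
    u,v=proj('w5',p); cv2.circle(im,(int((u-x0+.5)*K),int((v-y0+.5)*K)),3,c,1)
for z,x in((92.45,0),(82.5,-5.5),(82.5,5.5),(60,5.5)): dot(P+R@[1.1+x,0,z],(0,0,255))
w=np.radians(56)
for s in(-6,0,6): dot([589.6+s*np.cos(w),-44.2+s*np.sin(w),70],(0,255,0))
print(x0,y0); cv2.imwrite('pics/c5.png',im)
```

```text
t 9.85 pos [576.36 -39.18 234.52] yaw 145.86198708564072 F [-0.09  0.   -1.35] M [0.02 0.01 0.02] open 17.214473090303528 grip 58.77376735210419 j [ -9.11  -1.6  103.26  -0.23  79.15 -64.93]
bowl px (np.float64(324.71254889869397), np.float64(203.03390823607307)) loop px (np.float64(328.00182708712276), np.float64(197.04599562039294))
249 133
```

View pics/c5.png

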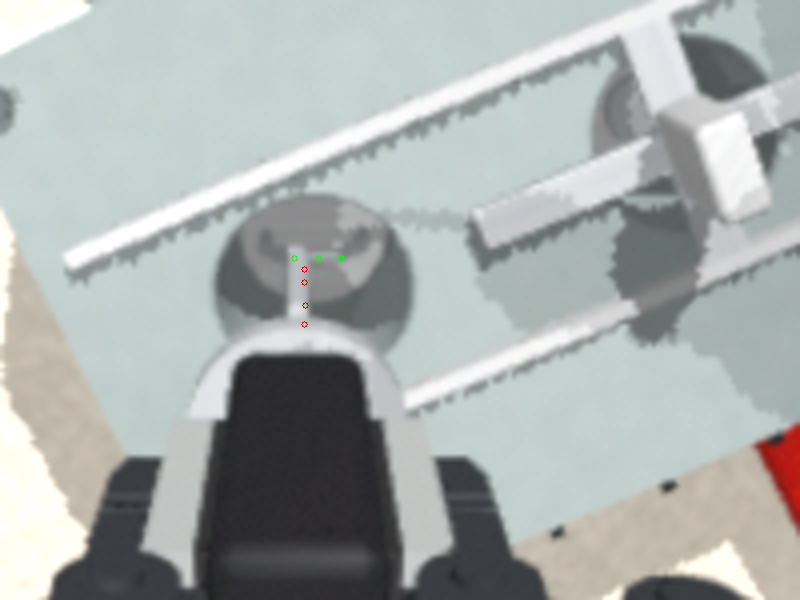

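The picture shows the hook's shank end at (299,248) and the bail feet at (268,241) and (358,238). The bar lies near the green marks at v=258. I'll solve the actual hook offset from this.

Run:
```python
from h import *
from scipy.optimize import fsolve
st=get_state(); P=np.array(st['position']);R=np.array(st['eef_rot'])
px=lambda a,b:(249+a/4-.5,133+b/4-.5)
t=np.array(px(299,248))
o=fsolve(lambda q: np.array(proj('w5',P+R@[q[0]+7.2,q[1],89.05]))-t,[1,0]); print('hook axis offset tool',o)
f=lambda a,b,z: atz('w5',*px(a,b),z)
a,b=f(268,241,47),f(358,238,47);d=b-a;print('feet',a,b,(a+b)/2,'dir',np.degrees(np.arctan2(d[1],d[0])),np.linalg.norm(d))
print('well',(f(214,285,105)+f(412,285,105))/2)
L=np.array([589.8,-44.3,0]); R2=Rd(146); 
tcp=L+12.5*R2[:,0]-R2@[o[0],o[1],0]; print(tcp)
go([tcp[0],tcp[1],200],146);go([tcp[0],tcp[1],145.5],146)
```

```text
hook axis offset tool [ 1.74 -1.13]
feet [582.98 -56.25  47.  ] [596.13 -35.19  47.  ] [589.56 -45.72  47.  ] dir 58.01376147252572 24.825899343972583
well [586.41 -43.62 105.  ]
[581.51 -37.34   0.  ]
dp [-2.98  3.66 36.92] rot [-0.45 -0.43 -0.07]
dp [-3.39  4.09 91.42] rot [-0.45 -0.43 -0.07]
```

Emit:
drive_tool:
  gripper: [0,0,0,0,0]
  dp:
    - [-3,4,10]
    - [-3,4,30]
    - [-3,4,45]
    - [-3,4,55]
    - [-3,4,55]
  rot:
    - [-0.4,-0.4,-1]
    - [-0.4,-0.4,-1]
    - [-0.4,-0.4,-1]
    - [-0.4,-0.4,-1]
    - [-0.4,-0.4,-1]

```text
t: 10.52
position: [582.8, -37.5, 183.2]
eef_rot: [[-0.838, 0.545, 0.002], [0.545, 0.838, -0.001], [-0.002, 0.0, -1.0]]
contact_force: [0.8, -0.8, -0.8]
opening: 17.2
grip_force: 58.8
```

Run:
```python
from h import *
stt()
o=np.array([1.74,-1.13,0]);R2=Rd(147);L=np.array([589.8,-44.3,0])
tcp=L+12.5*R2[:,0]-R2@o
go([tcp[0],tcp[1],145.5],147)
```

```text
t 10.525 pos [582.79 -37.47 183.19] yaw 146.95714622002245 F [ 0.81 -0.81 -0.82] M [-0.01 -0.04 -0.02] open 17.19599511738684 grip 58.76861214637756 j [ -8.92   0.75 105.96  -0.04  73.17 -65.87]
dp [ 1.24 -0.79 37.68] rot [ 0.01  0.13 -0.04]
```

Emit:
drive_tool:
  gripper: [0,0,0,0,0,0]
  dp:
    - [1,-1,8]
    - [1,-1,18]
    - [1,-1,28]
    - [1,-1,37]
    - [1,-1,37]
    - [1,-1,37]
  rot:
    - [0,0,0]
    - [0,0,0]
    - [0,0,0]
    - [0,0,0]
    - [0,0,0]
    - [0,0,0]

```text
t: 11.28
position: [582.5, -38.0, 147.9]
eef_rot: [[-0.838, 0.545, 0.005], [0.545, 0.838, -0.002], [-0.005, 0.001, -1.0]]
contact_force: [0.1, -0.1, 0.1]
opening: 17.5
grip_force: 58.8
```

Run:
```python
from h import *
stt()
o=np.array([1.74,-1.13,0]);R2=Rd(147);L=np.array([589.8,-44.3,0])
tcp=L-R2@o
go([tcp[0],tcp[1],145.5],147)
```

```text
t 11.275 pos [582.53 -38.02 147.86] yaw 146.9520327200248 F [ 0.13 -0.05  0.14] M [0.01 0.02 0.02] open 17.48143323427258 grip 58.78669023513794 j [ -8.98   2.45 107.78  -0.04  69.48 -65.92]
dp [-11.24  -0.17   2.41] rot [ 0.08  0.28 -0.05]
```

Emit:
drive_tool:
  gripper: [0,0,0,0,0,0]
  dp:
    - [0,0,2]
    - [-3,0,2]
    - [-6,0,2]
    - [-9,0,2]
    - [-11,0,2]
    - [-11,0,2]
  rot:
    - [0,0.3,0]
    - [0,0.3,0]
    - [0,0.3,0]
    - [0,0.3,0]
    - [0,0.3,0]
    - [0,0.3,0]

```text
t: 12.02
position: [591.5, -44.0, 145.6]
eef_rot: [[-0.838, 0.545, -0.0], [0.545, 0.838, 0.002], [0.001, 0.001, -1.0]]
contact_force: [-0.3, -0.1, -0.7]
opening: 17.6
grip_force: 58.8
```

Run:
```python
from h import *
stt();snap('wrist','w6')
```

```text
t 12.025 pos [591.53 -44.04 145.6 ] yaw 146.94496428277537 F [-0.27 -0.11 -0.73] M [ 0.05  0.07 -0.02] open 17.59035475561211 grip 58.78719091415405 j [ -9.48   3.93 106.47   0.09  69.64 -66.46]
```

Emit:
drive_tool:
  gripper: [0,0,0,0,0,0]
  dp:
    - [0,0,-5]
    - [0,0,-10]
    - [0,0,-15]
    - [0,0,-20]
    - [0,0,-20]
    - [0,0,-20]
  rot:
    - [0,0,0]
    - [0,0,0]
    - [0,0,0]
    - [0,0,0]
    - [0,0,0]
    - [0,0,0]

```text
t: 12.82
position: [591.4, -44.0, 165.5]
eef_rot: [[-0.838, 0.545, -0.0], [0.545, 0.838, 0.001], [0.001, 0.001, -1.0]]
contact_force: [-0.8, 0.9, -3.0]
opening: 17.2
grip_force: 58.6
```

Run:
```python
from h import *
stt();f=[]
for i in range(6): snap('wrist','w7'); f.append(get_state()['contact_force'])
print(np.mean(f,0)); snap('side','s7')
```

```text
t 12.825 pos [591.37 -44.02 165.45] yaw 146.9523104673354 F [-0.84  0.87 -2.98] M [-0.05 -0.04  0.06] open 17.16593628773963 grip 58.63608241081238 j [ -9.48   2.85 105.58   0.08  71.6  -66.46]
[-0.06  0.36 -2.79]
```

The hook now carries about 1.8 N extra, so the can is hooked. Drawing it out vertically.

Emit:
drive_tool:
  gripper: [0,0,0,0,0,0,0,0]
  dp:
    - [0,0,-8]
    - [0,0,-22]
    - [0,0,-38]
    - [0,0,-56]
    - [0,0,-74]
    - [0,0,-92]
    - [0,0,-110]
    - [0,0,-120]
  rot:
    - [0,0,0]
    - [0,0,0]
    - [0,0,0]
    - [0,0,0]
    - [0,0,0]
    - [0,0,0]
    - [0,0,0]
    - [0,0,0]

```text
t: 14.18
position: [591.9, -44.3, 287.6]
eef_rot: [[-0.838, 0.545, 0.002], [0.545, 0.838, 0.001], [-0.001, 0.002, -1.0]]
contact_force: [0.6, -1.1, -2.3]
opening: 17.6
grip_force: 58.6
```

Run:
```python
from h import *
stt();d=snap('side','s8'); snap('wrist','w8');snap('top','t8');stt()
u,v=proj('s8',[590,-44,150]);u,v=int(u),int(v)
a=cv2.resize(d['frame'][v-50:v+60,u-60:u+60],(436,400),interpolation=cv2.INTER_CUBIC)
t=cv2.imread('pics/t8.png')[180:280,350:450]; b=cv2.resize(t,(400,400),interpolation=cv2.INTER_CUBIC)
cv2.imwrite('pics/c8.png',cv2.convertScaleAbs(np.hstack([a[:,:400],b]),alpha=1.4,beta=10))
go([519,-345,285],147)
```

```text
t 14.175 pos [591.94 -44.27 287.61] yaw 146.95251023028047 F [ 0.58 -1.1  -2.26] M [ 0.01 -0.07 -0.02] open 17.591635803637658 grip 58.636212944984436 j [ -9.5   -1.71  98.29   0.08  83.33 -66.46]
t 14.325 pos [591.74 -44.25 286.26] yaw 146.95194463555592 F [-0.51 -0.16 -2.57] M [ 0.02 -0.    0.  ] open 17.398684057644125 grip 58.63570153713226 j [ -9.5   -1.67  98.38   0.08  83.26 -66.46]
dp [-103.04 -291.76    0.82] rot [ 0.09  0.   -0.05]
```

View pics/c8.png

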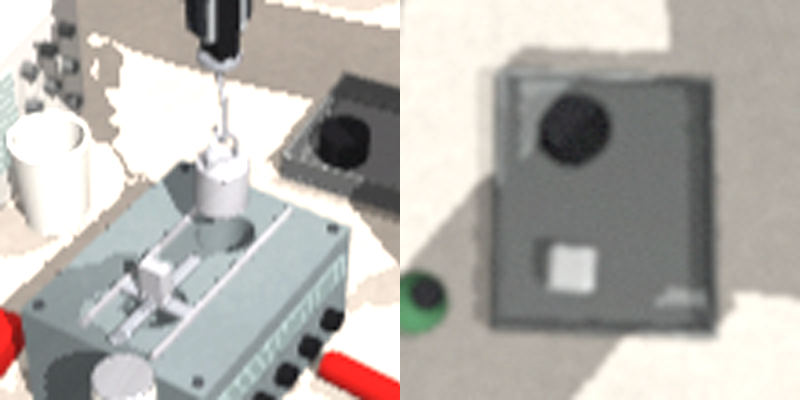

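The can hangs clear of the well on the hook, seen at (222,180) in the side crop. In the tray crop the reel is at (575,129) and the relay at (573,269), and the right-hand half is free around (650,205).

Run:
```python
from h import *
f=lambda a,b,z: atz('t8',350+(a-400)/4,180+b/4,z)
c=[f(497,72,28),f(712,80,28),f(718,330,28),f(492,327,28)]
for q in c: print(q)
print('c',sum(c)/4,'reel',f(575,129,34),'relay',f(573,269,30),'inner right wall floor',f(690,205,4),'mid',f(650,205,4))
```

```text
[ 610.15 -243.18   28.  ]
[ 599.65 -391.66   28.  ]
[ 429.12 -379.82   28.  ]
[ 436.18 -228.79   28.  ]
c [ 518.78 -310.86   28.  ] reel [ 567.38 -293.     34.  ] relay [ 472.73 -285.4    30.  ] inner right wall floor [ 516.32 -375.31    4.  ] mid [ 517.24 -347.45    4.  ]
```

Emit:
drive_tool:
  gripper: [0,0,0,0,0,0,0,0]
  dp:
    - [-3,-8,0]
    - [-9,-26,0]
    - [-18,-51,0]
    - [-29,-82,0]
    - [-40,-114,0]
    - [-52,-146,0]
    - [-63,-178,0]
    - [-74,-210,0]
  rot:
    - [0,0,0]
    - [0,0,0]
    - [0,0,0]
    - [0,0,0]
    - [0,0,0]
    - [0,0,0]
    - [0,0,0]
    - [0,0,0]

```text
t: 15.32
position: [537.7, -262.7, 284.8]
eef_rot: [[-0.838, 0.546, -0.001], [0.546, 0.838, 0.002], [0.002, 0.001, -1.0]]
contact_force: [-1.4, 0.5, -1.6]
opening: 17.4
grip_force: 58.6
```

Emit:
drive_tool:
  gripper: [0,0,0,0,0,0,0,0]
  dp:
    - [-11,-32,0]
    - [-20,-57,0]
    - [-26,-73,0]
    - [-29,-81,0]
    - [-29,-82,0]
    - [-29,-82,20]
    - [-29,-82,45]
    - [-29,-82,70]
  rot:
    - [0,0,0]
    - [0,0,0]
    - [0,0,0]
    - [0,0,0]
    - [0,0,0]
    - [0,0,0]
    - [0,0,0]
    - [0,0,0]

```text
t: 16.32
position: [518.5, -343.7, 212.9]
eef_rot: [[-0.839, 0.544, -0.001], [0.544, 0.839, 0.003], [0.002, 0.002, -1.0]]
contact_force: [-0.1, 0.1, -3.1]
opening: 17.5
grip_force: 58.6
```

Run:
```python
from h import *
snap('wrist','w9');snap('top','t9');stt();go([518,-345,158],147)
```

```text
t 16.425 pos [ 516.77 -342.46  209.59] yaw 147.02236672132767 F [-0.97 -0.59 -3.86] M [ 0.04  0.03 -0.04] open 17.30092553255639 grip 58.59437048435211 j [-38.53   4.51  99.46   0.08  76.6  -95.56]
dp [-2.92 -1.58 51.56] rot [ 0.13 -0.56  0.02]
```

Emit:
drive_tool:
  gripper: [0,0,0,0,0,0,0,0]
  dp:
    - [-2,-2,18]
    - [-2,-2,34]
    - [-2,-2,44]
    - [-2,-2,47]
    - [-2,-2,49]
    - [-2,-2,51]
    - [-2,-2,53]
    - [-2,-2,55]
  rot:
    - [0,-0.5,0]
    - [0,-0.5,0]
    - [0,-0.5,0]
    - [0,-0.5,0]
    - [0,-0.5,0]
    - [0,-0.5,0]
    - [0,-0.5,0]
    - [0,-0.5,0]

```text
t: 17.42
position: [519.3, -347.8, 160.4]
eef_rot: [[-0.838, 0.545, 0.008], [0.545, 0.838, -0.003], [-0.008, 0.001, -1.0]]
contact_force: [-0.1, 0.3, -3.5]
opening: 17.3
grip_force: 58.6
```

Emit:
drive_tool:
  gripper: [0,0,0,0,0]
  dp:
    - [0,0,2]
    - [0,0,4]
    - [0,0,7]
    - [0,0,10]
    - [0,0,10]
  rot:
    - [0,0,0]
    - [0,0,0]
    - [0,0,0]
    - [0,0,0]
    - [0,0,0]

```text
t: 18.05
position: [518.9, -347.5, 149.7]
eef_rot: [[-0.838, 0.545, 0.006], [0.545, 0.838, -0.003], [-0.007, 0.001, -1.0]]
contact_force: [0.2, -0.1, -2.1]
opening: 17.1
grip_force: 58.7
```

Run:
```python
from h import *
f=[]
for i in range(4): snap('wrist','w10'); f.append(get_state()['contact_force'])
print(np.mean(f,0));stt();snap('top','t10');snap('side','s10')
```

```text
[ 0.04  0.01 -2.13]
t 18.25 pos [ 519.13 -347.62  149.99] yaw 146.949465510688 F [ 1.28  0.12 -2.01] M [-0.04 -0.06  0.  ] open 17.37104787714646 grip 58.67093861103058 j [-38.78   7.29 102.39   0.12  69.9  -95.77]
```

Emit:
drive_tool:
  gripper: [0,0,0,0,0]
  dp:
    - [0,0,2]
    - [0,0,4]
    - [0,0,6]
    - [0,0,6]
    - [0,0,6]
  rot:
    - [0,0.4,0]
    - [0,0.4,0]
    - [0,0.4,0]
    - [0,0.4,0]
    - [0,0.4,0]

```text
t: 18.98
position: [519.3, -347.8, 144.3]
eef_rot: [[-0.838, 0.545, 0.001], [0.545, 0.838, 0.001], [-0.001, 0.001, -1.0]]
contact_force: [-0.4, -0.4, -0.9]
opening: 17.3
grip_force: 58.7
```

Run:
```python
from h import *
f=[]
for i in range(6): snap('wrist','w11'); f.append(get_state()['contact_force'])
print(np.mean(f,0));stt()
# compare can image vs predicted: can bright segment in wrist pic, list a vertical profile through predicted can
im=cv2.imread('pics/w11.png'); 
for n,p in dict(loop=[517,-346,68],cantop=[517,-346,44],canbase=[517,-346,4]).items(): print(n,proj('w11',p))
s=cv2.imread('pics/s10.png')
for n,p in dict(loop=[517,-346,68],cantop=[517,-346,44],canbase=[517,-346,4]).items(): print(n,proj('s10',p),proj('t10',p))
```

```text
[ 0.32 -0.39 -0.94]
t 19.275 pos [ 519.36 -347.77  144.34] yaw 146.95327316648684 F [ 0.68 -0.62 -0.66] M [ 0.06  0.06 -0.01] open 17.055379971691927 grip 58.67393732070923 j [-38.76   7.84 102.36   0.08  69.74 -95.74]
loop (np.float64(323.39856354997397), np.float64(204.65900087614887))
cantop (np.float64(323.3784195416108), np.float64(196.00714446907554))
canbase (np.float64(323.35171563500313), np.float64(184.64773439701193))
loop (np.float64(374.3416688725127), np.float64(160.79216867487844)) (np.float64(417.86222398385655), np.float64(228.26178484201512))
cantop (np.float64(373.7333230094387), np.float64(166.50118716324414)) (np.float64(415.57549504352863), np.float64(229.46525973418377))
canbase (np.float64(372.7516411174986), np.float64(175.71377561163203)) (np.float64(411.9886482504917), np.float64(231.3529692835528))
```

Emit:
drive_tool:
  gripper: [0,0,0,0,0,0,0,0]
  dp:
    - [0,0,2]
    - [0,0,2]
    - [3,0,2]
    - [6,0,2]
    - [9,0,2]
    - [12,0,2]
    - [14,0,2]
    - [14,0,2]
  rot:
    - [0,0,0]
    - [0,0,0]
    - [0,0,0]
    - [0,0,0]
    - [0,0,0]
    - [0,0,0]
    - [0,0,0]
    - [0,0,0]

```text
t: 20.27
position: [507.5, -340.1, 142.3]
eef_rot: [[-0.838, 0.545, 0.001], [0.545, 0.838, 0.0], [-0.001, 0.001, -1.0]]
contact_force: [0.5, 0.2, -1.0]
opening: 17.3
grip_force: 58.7
```

Run:
```python
from h import *
f=[]
for i in range(3): snap('wrist','w12'); f.append(get_state()['contact_force'])
print(np.mean(f,0));stt();snap('top','t12');snap('side','s12')
# did the can move between w/t10,11 and t12?  compare in top & side near the can base
def ascii(im,x0,y0,w,h):
    g=cv2.cvtColor(im,cv2.COLOR_BGR2GRAY)[y0:y0+h,x0:x0+w]
    for r in g: print(' '.join('%3d'%v for v in r))
for t in('s10','s12'):
    print(t); ascii(cv2.imread(f'pics/{t}.png'),358,158,32,24)
```

```text
[-0.33  0.32 -1.26]
t 20.425 pos [ 507.68 -340.17  142.33] yaw 146.95160367267707 F [-0.78  0.25 -1.2 ] M [ 0.    0.05 -0.  ] open 17.631145231726126 grip 58.67518365383148 j [-38.89   6.26 104.31   0.08  69.38 -95.87]
s10
119 118 117 117 119 120 120 117 118 117 119 118 117 118 119 121 119  90  81 117 120 121 120 165 170 170 199 202 203 185 183 185
 98 111 110 117 118 118 118 116 115 116 116 118 115 116 119 121 108  86 104 120 167 170 167 199 203 204 204 206 206 203 201 201
 59  80  80  96 100 110 116 116 115 115 116 118 117 117 107 178 103 103 141 167 201 203 202 203 203 203 204 207 207 203 202 201
 43  44  45  58  62  78  89  96 104 109 115 117 117 110 146 188 160 122 131 191 201 200 202 203 205 204 204 204 202 202 201 200
 43  42  43  43  42  43  47  58  69  78  94 128 150 133 169 135 172 130 105 174 199 200 203 204 204 203 202 201 199 199 201 201
 42  41  42  42  43  42  43  44  43  45  68 128 145 161 172 141 129 130 131 181 199 203 206 206 204 202 201 199 199 199 200 201
 42  42  43  42  43  42  57  44  43  43  86 153 114 158 157 169 156 159 159 191 199 202 204 206 205 201 201 2
[... 4570 characters left out ...]
 160 157 132 111  76  23  10   9  10   9  34 104 108 108  99
  9  12   8  19  40  43  42  43  43  43  60  68  77 103 149 154 162 160 147 111 107  82  41  33  38  41  50  81 107 109 110 109
  7   9   9  24  50  44  43  43  42  42  45  53  62  93 121 123 132 139 121 109 108  67  50  55  64  68  78 106 108 109 109 109
  9   9   7  32  59  52  43  43  43  42  42  42  42  45  66  96  95 107 108 109 108  60  53  63  70  75  82 107 108 109 108 109
  9  10   9  27  51  61  53  53  52  52  52  53  43  51  53 104 108 109 108 108 102  69  66  69  72  75  80 107 108 108 109 108
  9   8   8  28  41  52  52  60  61  60  53  53  52  60  61  86  87 107 109  99 145  83  82  85  91  87  87 107 108 110 108 108
```

Emit:
drive_tool:
  gripper: [0,0,0,0,0,0]
  dp:
    - [0,0,-6]
    - [0,0,-14]
    - [0,0,-24]
    - [0,0,-40]
    - [0,0,-60]
    - [0,0,-80]
  rot:
    - [0,0,0]
    - [0,0,0]
    - [0,0,0]
    - [0,0,0]
    - [0,0,0]
    - [0,0,0]

```text
t: 21.28
position: [507.7, -340.4, 224.4]
eef_rot: [[-0.838, 0.545, 0.002], [0.545, 0.838, -0.0], [-0.002, 0.001, -1.0]]
contact_force: [-0.2, -0.0, -0.9]
opening: 17.4
grip_force: 58.7
```

Run:
```python
from h import *
f=[]
for i in range(3): snap('wrist','w13'); f.append(get_state()['contact_force'])
print(np.mean(f,0));stt();snap('side','s13')
g=[cv2.cvtColor(cv2.imread(f'pics/{t}.png'),cv2.COLOR_BGR2GRAY).astype(int)[158:182,358:390] for t in('s12','s13')]
for r in g[1][:12]: print(' '.join('%3d'%v for v in r))
print(abs(g[1]-g[0])[12:].max(), abs(g[1]-g[0])[12:,12:22].max())
```

```text
[ 0.68 -0.33  0.41]
t 21.425 pos [ 508.34 -340.86  224.81] yaw 146.95151633058845 F [ 0.35  0.15 -0.92] M [-0.03  0.03 -0.  ] open 17.225580719846214 grip 58.67439687252045 j [-38.9    2.42 100.15   0.08  77.14 -95.87]
116 116 115 115 115 117 118 115 114 116 117 116 114 115 116 119 117 115 116 118 118 117 118 119 119 120 117 118 118 101  98 100
 96 109 107 115 115 116 116 114 114 113 113 115 114 114 116 100 115 113 111 117 119 119 117 117 118 119 119 119 121 117 117 116
 57  79  79  95  97 108 114 114 114 113 115 116 115 115 111  78 100  98  92 116 119 119 117 118 118 117 118 121 120 118 117 117
 41  44  46  57  59  76  87  95 101 107 115 115 115 110  98  96 102 101  75 116 117 117 117 119 119 118 118 119 118 117 117 115
 42  40  42  42  41  42  46  58  68  76  93  98 109  98  91 110 114 117  73 115 116 116 118 119 119 118 117 116 115 115 117 160
 41  41  40  42  42  42  41  41  41  43  55  72  97  85 101 109 110 105  75 113 115 117 120 119 120 117 115 115 160 163 162 195
 42  41  42  42  40  42  41  42  41  43  74  90  84  79 104 106 108  92  83 109 114 118 119 119 163 164 164 167 197 199 197 198
 38  40  44  44  41  41  41  41  41  46  99 107  76  87 105  92 106 101  99 106 111 114 123 147 177 197 197 199 200 199 197 197
 38  41  44  44  41  41  43  42  43  53 102 105  73  84  90  91 106 107 108 149 152 114 105 134 129 172 166 183 197 197 195 195
 51  52  43  42  43  43  43  39  42  55  89  92  70  89  92 106 147 151 152 182 191 106  72  76  88 111 100 135 158 171 184 183
 60  59  51  50  51  51  43  39  41  59  72  73  79 102 148 150 182 184 201 190 180  93  73  72  71  71  70  78  87 108 135 137
 60  60  60  60  60  60  51  51  50  62  67  71  81  90 140 178 183 183 192 179 158  88  58  51  49  52  54  61  71  70  76  83
72 72
```

The can stands free: the bail and base pixels are unchanged and the hook is clear. Now returning the tool to the rack.

Run:
```python
from h import *
go([428,288.3,290],167.3)
```

```text
dp [409.52 483.57 -67.32] rot [  0.03   0.15 -20.35]
```

Emit:
drive_tool:
  gripper: [0,0,0,0,0,0,0,0]
  dp:
    - [0,0,-40]
    - [20,24,-67]
    - [55,65,-67]
    - [95,112,-67]
    - [135,160,-67]
    - [175,207,-67]
    - [215,254,-67]
    - [255,301,-67]
  rot:
    - [0,0,0]
    - [0,0,0]
    - [0,0,-2]
    - [0,0,-4]
    - [0,0,-6]
    - [0,0,-8]
    - [0,0,-10]
    - [0,0,-12]

```text
t: 22.48
position: [456.7, 53.0, 288.2]
eef_rot: [[-0.934, 0.358, 0.0], [0.358, 0.934, 0.001], [0.0, 0.001, -1.0]]
contact_force: [1.5, 0.5, -0.8]
opening: 17.4
grip_force: 58.8
```

Run:
```python
from h import *
stt();go([428,288.3,290],167.3)
```

```text
t 22.475 pos [456.68  52.97 288.24] yaw 158.994320578878 F [ 1.53  0.48 -0.75] M [-0.03 -0.02 -0.01] open 17.393055113249698 grip 58.84711682796478 j [ -0.1  -19.64 113.68   0.03  85.95 -69.1 ]
dp [111.13 209.41  -1.63] rot [ 0.03 -0.   -8.31]
```

Emit:
drive_tool:
  gripper: [0,0,0,0,0,0,0,0]
  dp:
    - [20,39,0]
    - [42,79,0]
    - [64,120,0]
    - [86,162,0]
    - [103,194,0]
    - [111,209,0]
    - [111,209,0]
    - [111,209,0]
  rot:
    - [0,0,-2]
    - [0,0,-4]
    - [0,0,-6]
    - [0,0,-8.3]
    - [0,0,-8.3]
    - [0,0,-8.3]
    - [0,0,-8.3]
    - [0,0,-8.3]

```text
t: 23.48
position: [429.4, 285.1, 289.1]
eef_rot: [[-0.975, 0.222, 0.001], [0.222, 0.975, -0.0], [-0.001, -0.0, -1.0]]
contact_force: [0.2, 0.2, -0.9]
opening: 17.5
grip_force: 58.9
```

Run:
```python
from h import *
stt();go([427.7,288.5,121.5],167.26)
```

```text
t 23.475 pos [429.4  285.12 289.12] yaw 167.19740335829042 F [ 0.24  0.22 -0.9 ] M [ 0.02 -0.    0.  ] open 17.45153270313889 grip 58.91568303108215 j [ 27.64 -11.96 107.48  -0.04  84.43 -49.55]
dp [  2.6    2.92 167.61] rot [-0.    0.06 -0.06]
```

Emit:
drive_tool:
  gripper: [0,0,0,0,0,0,0]
  dp:
    - [3,3,30]
    - [3,3,75]
    - [3,3,120]
    - [3,3,155]
    - [3,3,166]
    - [3,3,166]
    - [3,3,166]
  rot:
    - [0,0,0]
    - [0,0,0]
    - [0,0,0]
    - [0,0,0]
    - [0,0,0]
    - [0,0,0]
    - [0,0,0]

```text
t: 24.35
position: [428.7, 290.1, 125.6]
eef_rot: [[-0.975, 0.221, 0.005], [0.221, 0.975, 0.002], [-0.004, 0.003, -1.0]]
contact_force: [0.7, 0.0, -0.5]
opening: 17.5
grip_force: 58.9
```

Run:
```python
from h import *
stt();go([487.7,277.6,119.5],167.26)
```

```text
t 24.35 pos [428.66 290.14 125.64] yaw 167.2268434641347 F [ 0.7   0.02 -0.49] M [ 0.02 -0.04 -0.05] open 17.515249970056942 grip 58.91092836856842 j [ 28.16  -4.72 117.13  -0.02  67.29 -49.06]
dp [-60.33   0.8    6.39] rot [ 0.18  0.24 -0.03]
```

Emit:
drive_tool:
  gripper: [0,0,0,0,0,0,0,0]
  dp:
    - [0,-1.6,5]
    - [-10,-1.2,6]
    - [-22,-0.7,6]
    - [-36,-0.2,6]
    - [-48,0.3,6]
    - [-60,0.8,6]
    - [-60,0.8,6]
    - [-60,0.8,6]
  rot:
    - [0,0.2,0]
    - [0,0.2,0]
    - [0,0.2,0]
    - [0,0.2,0]
    - [0,0.2,0]
    - [0,0.2,0]
    - [0,0.2,0]
    - [0,0.2,0]

```text
t: 25.35
position: [485.8, 277.2, 117.3]
eef_rot: [[-0.975, 0.221, -0.003], [0.221, 0.975, 0.001], [0.003, 0.0, -1.0]]
contact_force: [0.0, -0.2, -1.5]
opening: 17.2
grip_force: 58.9
```

Run:
```python
from h import *
stt();go([487.7,277.6,111.4],167.26)
```

```text
t 25.35 pos [485.75 277.21 117.32] yaw 167.246044309701 F [ 0.01 -0.18 -1.46] M [ 0.01  0.01 -0.04] open 17.156731363106694 grip 58.912115693092346 j [ 24.16   1.45 111.97   0.13  66.68 -53.14]
dp [-1.83  0.8   5.91] rot [ 0.03 -0.15 -0.01]
```

Emit:
drive_tool:
  gripper: [0,0,0,0,0]
  dp:
    - [-1.8,0.8,1.5]
    - [-1.8,0.8,3]
    - [-1.8,0.8,4.5]
    - [-1.8,0.8,5.5]
    - [-1.8,0.8,5.5]
  rot:
    - [0,0,0]
    - [0,0,0]
    - [0,0,0]
    - [0,0,0]
    - [0,0,0]

```text
t: 25.98
position: [487.7, 277.7, 111.9]
eef_rot: [[-0.975, 0.221, -0.002], [0.221, 0.975, 0.001], [0.002, 0.001, -1.0]]
contact_force: [0.0, -0.0, -0.3]
opening: 17.3
grip_force: 58.9
```

Emit:
drive_tool:
  gripper: [0,0,30,60,60,60]
  dp:
    - [0,0,0.8]
    - [0,0,0.8]
    - [0,0,0.8]
    - [0,0,0.8]
    - [0,0,0.8]
    - [0,0,0.8]
  rot:
    - [0,0,0]
    - [0,0,0]
    - [0,0,0]
    - [0,0,0]
    - [0,0,0]
    - [0,0,0]

```text
t: 26.72
position: [487.9, 277.7, 111.2]
eef_rot: [[-0.975, 0.221, -0.002], [0.221, 0.975, 0.001], [0.002, 0.001, -1.0]]
contact_force: [0.6, 0.1, 0.6]
opening: 51.3
grip_force: 0.0
```

Emit:
drive_tool:
  gripper: [60,60,60,60,60,60]
  dp:
    - [0,0,-15]
    - [0,0,-50]
    - [0,0,-100]
    - [0,0,-165]
    - [0,0,-165]
    - [0,0,-165]
  rot:
    - [0,0,0]
    - [0,0,0]
    - [0,0,0]
    - [0,0,0]
    - [0,0,0]
    - [0,0,0]

```text
t: 27.48
position: [488.3, 277.5, 277.3]
eef_rot: [[-0.975, 0.221, -0.0], [0.221, 0.975, 0.002], [0.001, 0.002, -1.0]]
contact_force: [-1.1, -0.2, 0.0]
opening: 51.3
grip_force: 0.0
```

Run:
```python
from h import *
stt();snap('wrist','w14');snap('top','t14');snap('side','s14')
im=cv2.imread('pics/w14.png').max(axis=2)
# handle silhouette: compare with w3 prediction for collar at (486.3,276.8)
def comp(t):
    im=cv2.imread(f'pics/{t}.png').max(axis=2).astype(int)
    # collar (bright disc) centroid
    u,v=proj(t,[486.4,277,95]);u,v=int(u),int(v); w=im[v-25:v+40,u-25:u+25]
    for r in w[::3]: print(' '.join('%3d'%x for x in r[::2]))
    print(u,v)
comp('w14')
d=cv2.absdiff(cv2.imread('pics/t14.png'),cv2.imread('pics/top.png')).max(axis=2)
n,l,s,c=cv2.connectedComponentsWithStats((d>40).astype(np.uint8))
for k in range(1,n):
    if s[k,4]>12: print(s[k],c[k])
```

```text
t 27.475 pos [488.32 277.55 277.34] yaw 167.25246539123805 F [-1.11 -0.22  0.01] M [-0.02 -0.03  0.02] open 51.25478584412521 grip 0.0 j [ 24.08  -5.54 102.91   0.11  82.6  -53.18]
 80  79  79  76  61  53  52  52  51  51  53  51  53  52  52  52  52  53  52  53  52  52  52  53  54
 79  74  54  51  52  52  50  51  52  52  51  52  52  52  52  51  50  50  51  51  51  51  50  51  51
 58  58  48  46  44  45  46  48  47  46  52  53  52  53  53  51  47  49  47  47  48  47  48  48  47
 52  52  53  51  49  51  51  50  51  50  52  52  54  58  52  51  51  52  51  51  52  52  51  51  51
 52  53  52  52  51  51  50  51  50  53  60  76  83  87  81  72  57  52  52  51  52  51  52  51  51
 52  53  52  52  50  51  50  52  71  81  46  39  40  39  38  39  51  76  58  49  50  51  51  50  50
 52  51  53  52  49  51  52  81  90  33  12  12  12  13  11  14  12  39  75  60  39  44  49  50  50
 52  51  52  52  49  51  66  96  85  25  10  10  12  13  13  12  11  19  64  70  46  38  39  40  45
 52  52  52  52  50  52  85  96  81  21  20  19  19  13  13  12  13  12  59  70  56  38  38  37  38
 53  51  52  52  49
[... 2336 characters left out ...]
 246.02]
[419 223   6  10  25] [422.36 226.8 ]
[412 228   8   6  20] [415.45 230.8 ]
[ 51 233   8  14  54] [ 54.78 241.48]
[ 64 235   6  13  52] [ 66.83 242.44]
[ 24 236   8  19  55] [ 28.38 245.44]
[ 39 237   7  19  78] [ 42.4  245.01]
[135 236  12   8  45] [140.29 238.82]
[ 12 238   5  16  42] [ 14.17 246.31]
[148 242   5   4  13] [150.23 243.85]
[ 305  246   88   93 3062] [342.61 292.13]
[405 264  21   6  66] [413.89 266.03]
[403 284  27  23 434] [416.01 294.48]
[387 320  15  54 281] [395.   346.32]
[280 343  41  49 871] [303.73 365.92]
[567 374  18  26 268] [576.1 385.3]
[ 228  376   69   24 1094] [265.72 389.33]
[361 377  29  23 334] [376.92 390.63]
[591 395  12   5  37] [596.49 397.24]
```

```bash
python3 -c "
from h import *
g=[cv2.cvtColor(cv2.imread(f'pics/{t}.png'),cv2.COLOR_BGR2GRAY).astype(int)[158:182,366:380] for t in('s12','s14')]
for r in g[1][::2]: print(r)
print(finish_job())"
```

```text
[68 69 69 69 68 70 70 69 69 70 76 72 84 98]
[ 79  95  98  97 100  97 102  79 103 101  95 120 123 123]
[ 69  79  95 101 113 100  94 115 118 120  76 118 120 120]
[ 44  44  76  91  87  83 109 110 111  95  86 111 118 122]
[ 42  54 105 109  75  87  95  95 110 111 110 112 111  72]
[ 42  60  76  75  83 106 111 112 111 112 111 109  97  56]
[62 64 70 73 76 79 80 83 80 82 78 79 82 48]
[61 66 72 73 76 77 77 78 80 79 79 80 77 29]
[47 68 71 75 76 79 79 79 78 80 79 80 75 27]
[44 57 72 75 78 78 80 80 79 78 78 74 65 47]
[43 44 45 55 62 65 65 66 66 71 66 61 62 45]
[53 53 52 53 53 54 53 61 61 62 62 62 63 59]
the job is handed in; nothing more can be done
None
```

The job is handed in at about 27.6 s of the 72 s: keeper slid clear of the bail can's well, can drawn out and stood in the larger tray's free half, hook tool back in its slot; my final checks were numeric only, as I'd used all 10 picture views.

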